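Let the small balls out of the tipping pan past a held card

ROBOT

A 6-joint arm with a two-finger parallel gripper is mounted at the origin on a cart in front of the work surface, level with it; the furniture and walls round the work are solid. World frame = base frame: x ahead of the robot, y to its left, z up, the work surface at z = 0. Lengths are in m, angles in rad, forces in N, time in s.
With the tool pointing down it reaches from about 0.375 to 0.975 m from the base axis. Payload 3.8 kg.
Tool frame: the origin (TCP) lies between the finger pads; the fingertips stand 17 mm ahead of it and the grasp point (between the pads) lies 2 mm behind it; y points along the fingers, z is the direction in which the jaws open and shut, and the axes are right-handed (so a half turn about y gives the same grasp; the last joint's range is limited). The gripper opens to 85 mm and grips with 20 to 120 N. Pads are 22 mm wide; open, the fingers measure 114 mm over their backs; the gripper's body (76 mm by 85 mm) begins 54 mm behind the grasp point. The pads swing forward as they close: fully open they stand 13 mm farther back than shut.
Start: joints at [1.171, 0.264, 1.604, -0, 1.274, -0.037], TCP at [0.24, 0.631, 0.248] pointing down, gripper open.
Joint ranges: [-2.63, 2.63], [-0.94, 2.18], [0.31, 2.57], [-1.31, 4.45], [0, 2.66], [-2.55, 2.55]. Speed limits (rad/s): [2.57, 2.57, 3.14, 3.14, 3.14, 3.14].

INTERFACE

Orientations are given as a rotation vector (axis times angle).
In Python, from workcell import bot, eyes, nets gives the robot as it stands. The module is installed in compiled form; this text tells all that it offers.
- The arm moves only by the tool jog_arm, never from a script. Its arguments are lists of equal length, an entry for each row: "turn": the turn, a rotation vector about the tool's x, y, z in rad, a list of three; "slide": the shift along the tool's x, y, z in mm, a list of three; "grip": the opening in per cent of the stroke, from 0 (shut) to 100 (fully open). A call has 1 to 5 rows; each row shifts and turns the commanded pose from where the row before left it, along the tool's axes as they then stand; what a row does not reach is not made up. A row lasts 1/10 s, in which the tool goes at most 50 mm and 8.59 degrees, less where a joint would pass 70% of its speed; a pose out of reach is approached as far as the arm can. A call with a gripper value outside its range is refused whole. The fingers move at their own pace and stop on an object; "newtons" is the grip in N (left out, the last holds). Time passes only in rows, so rows that do not move let the fingers close. It gives the time, the measured TCP pose, the force and the opening at its end, in the units of the state.
- bot.read_state(): the state, without advancing time (a new reading comes with each control period).
- eyes.read_camera(name): name is "scene" or "top" or "wrist"; returns a dict with "img" (384x512x3 uint8, red, green, blue), "depth" (384x512 float32, m along the optical axis (not along the pixel's ray), 0 where there is no reading), "intrinsics" (3x3 intrinsics, pixels), "position" and "rotation" of the camera in the world. Camera axes: x right, y down, z forward; pixel columns grow to the right and rows downward; lengths in m; the calibration is good to about 2 mm. The wrist camera is an equidistant fisheye: a pixel r from the principal point sees the ray r / f radians off the axis. A picture is of the moment at which its call begins.
- bot.finish_job(): hands the job in, once; it reports no verdict.
Trained networks look in a picture, given as the dict that the camera call returned (one of the last four; its "shot" number tells which), for a name from the list of things; names that differ only in an ending like _2 or _b are one class to them, and where a whole thing is asked for, a point or a joint stands for the part that bears it (a point fixed in the world has none). Each returns a list of dicts, best first, with "conf" (0 to 1); they miss things now and then, are a little off and sometimes report something else, mostly with a low value. They report only what shows in the picture. A call takes as long as a camera call. They do not tell look-alikes from the thing itself.
- nets.search_frame(thing, picture): "xyz" ([x, y, z] in m, in the coordinates of the camera as it stood for that picture, good to about 4 mm: the middle of the surface that is visible of it).
The state is a dict: "time": time; "q": joint angles; "joint_vel": joint speeds; "joint_torque": joint torques, N m; "tool_pos": TCP position; "tcp_rot": TCP orientation; "wrist_force": force on the tool from outside, world axes, zero at the start; "torque": the same for the moment, N m; "width": opening from 0.0 (shut) to 1.0 (fully open).
Only numpy, scipy, OpenCV 4.12 (cv2) and the standard library are available. Lean on these libraries where they do the work, as an engineer would, in place of code of your own. Each camera call takes 0.05 s, during which the arm holds its last target.

TASK

Two small and two large steel balls lie in the lanes of the spring-loaded tipping pan. Stand the footed card on the front of the pan so that it blocks the two lanes with the large balls and leaves only the small balls' lane open, and press the pan down with it until both small balls have rolled out into the catch tray. Let the pan come fully back up under the card so that the large balls stay in the pan, then stand the card upright on the bare worktop and let go.

Things in the scene. Friction and masses are not known exactly. Their poses are not given: they have to be found in the camera images.
- card: Footed card: upright aluminium plate 96 mm wide, 8 mm thick, on a steel foot bar 96 x 28 mm, 22 mm tall; 95 mm tall in all, 0.25 kg. Origin: centre of the foot's underside. z up, y along the 96 mm width, x across the thickness; both faces alike. It stands by itself on the worktop, left or right of the stand; pinch the plate across its thickness from above.
- apron (a point): Point on the pan's floor, on the middle line of its flat front apron (front 55 mm of the floor, 154 mm wide, no walls), 28 mm behind the front lip: here the card is stood. x to the rear, y to the left along the hinge. The card, its width along y, is right when its centre is about 24 mm off this point, away from the small balls' lane.
- stand: Grey stand fixed to the worktop, 280 x 200 mm, carrying the dark steel tipping pan (150 x 154 mm, 0.1 m up). Origin on the worktop below the pan's middle; x to the rear, y left, z up. Behind the pan's apron lie three lanes running along x, 34 mm wide, 95 mm long, centred at y = -56, 0, +56 mm, parted by ribs 22 mm wide, 8 mm high; side and rear walls 30 mm high.
- tray (a point): Centre of the floor of the catch tray, under and in front of the pan's lip, part of the grey stand; inside 142 mm (x) by 192 mm (y); front wall 44 mm high, sides 37 mm, rear 21 mm; floor 6 mm above the worktop.
- pan (a joint): Tilt of the pan: 0 at rest (floor 0.09 rad down to the rear), grows as the front is pressed down, hard stop at 0.39 rad (floor then 0.30 rad down to the front). A spring brings it back; 3 to 6 N on the apron tips it fully. The hinge runs along y, 81 mm behind the point 'apron' and about 20 mm below it; from rest to the stop that point sinks about 32 mm.
- small_ball_1_center (a point): Centre of a small steel ball, 18 mm diameter, 24 g, at the rear of either the left or the right lane.
- small_ball_2_center (a point): Centre of the other small ball, 18 mm, in the same lane.
- large_ball_1_center (a point): Centre of a large steel ball, 26 mm diameter, 70 g, in the outer lane opposite to the small balls.
- large_ball_2_center (a point): Centre of the other large ball, 26 mm, in the middle lane.
Mind the look-alikes: they are no part of the job. What is shaped like the card but yellow is not meant.

How it is judged:
On the way:
1. the card presses the pan down (value of joint pan above 0.15 rad and contact force between card and pan above 0.5 N), for 0.2 s.
At the end, for the whole second after the job is handed in: Both small balls lie in the catch tray, both large balls are still in the pan behind its front lip, the pan is back at rest (joint under 0.04 rad), and the card stands upright (within 10 degrees) and still on the worktop itself, not on the stand or in the tray (x of small_ball_1_center in the frame of tray between -0.072 and 0.072 m and y of small_ball_1_center in the frame of tray between -0.096 and 0.096 m and height (world z) of each of small_ball_1_center, small_ball_2_center below 0.04 m and x of small_ball_2_center in the frame of tray between -0.072 and 0.072 m and y of small_ball_2_center in the frame of tray between -0.096 and 0.096 m and x of large_ball_1_center in the frame of apron between -0.03 and 0.125 m and y of large_ball_1_center in the frame of apron between -0.075 and 0.075 m and z of large_ball_1_center in the frame of apron between -0.01 and 0.05 m and x of large_ball_2_center in the frame of apron between -0.03 and 0.125 m and y of large_ball_2_center in the frame of apron between -0.075 and 0.075 m and z of large_ball_2_center in the frame of apron between -0.01 and 0.05 m and value of joint pan below 0.04 rad and angle between card's own z axis and vertical below 0.17 rad and height (world z) of card below 0.004 m and linear speed of card below 0.03 m/s); the robot touches nothing.
It also fails if it takes over 54 s, if anything falls off the work surface, if the arm or the gripper's body presses on something with over 40 N, if the wrist force passes 120 N, or if a joint passes its speed limit or range.

## Working session

There is one attempt and no reset: what is moved stays moved. The work goes in short steps, Python scripts to look and compute and a tool call to move; the robot and the scene stay as the last step left them, time stands still between calls to the robot, and variables do not carry over. Pictures are saved under pics/ and viewed, and the job is handed in when it is done.

Besides the shell and the picture viewer there is one more tool, called as name(argument=value, ...) on one line, values as JSON. jog_arm: Moves the arm, as the interface text tells. Its arguments: {"type":"object","properties":{"turn":{"type":"array"},"slide":{"type":"array"},"grip":{"type":"array"},"newtons":{"type":"number"}},"required":["turn","slide","grip"]}

```bash
mkdir -p pics; cat > h.py <<'E'
from workcell import bot, eyes, nets
import numpy as np, cv2
from scipy.spatial.transform import Rotation as R
def w(c,p): return np.array(c["rotation"])@np.array(p)+np.array(c["position"])
def save(c,n): cv2.imwrite("pics/"+n,cv2.cvtColor(c["img"],cv2.COLOR_RGB2BGR))
def pts(c):
    K=np.array(c["intrinsics"]);d=c["depth"];v,u=np.indices(d.shape)
    P=np.stack([(u-K[0,2])/K[0,0]*d,(v-K[1,2])/K[1,1]*d,d],-1)
    return P@np.array(c["rotation"]).T+np.array(c["position"])
E
python3 - <<'E'
from h import *
s=bot.read_state();print(s)
for n in ["scene","top"]:
    c=eyes.read_camera(n);save(c,n+"0.png")
    print(n,np.round(c["position"],3),np.round(c["rotation"],3).tolist())
    for t in ["card","stand","pan","small_ball_1_center","large_ball_1_center"]:
        print(t,[(np.round(w(c,d["xyz"]),3).tolist(),round(d["conf"],2)) for d in nets.search_frame(t,c)])
E
```

```text
{'time': 0.0, 'q': array([ 1.17111180e+00,  2.64726340e-01,  1.60539871e+00,  1.99631069e-05,
        1.27369360e+00, -3.68954575e-02]), 'joint_vel': array([ 2.14823057e-03,  5.55415017e-04, -1.55861017e-04,  1.12006915e-03,
        6.67999735e-05,  2.50940230e-04]), 'joint_torque': array([ 7.59643876e-05, -5.15105617e+01, -3.67312074e+01,  2.71631834e-04,
        1.29949237e-02, -2.22421484e-06]), 'tool_pos': array([0.23926541, 0.63041953, 0.24696671]), 'tcp_rot': array([-1.55416193,  0.28513567, -0.2843454 ]), 'wrist_force': array([-0.03591552,  0.64636647,  0.56174429]), 'torque': array([-0.01830247,  0.00543354,  0.00691426]), 'width': 0.9999697522187945}
scene [-0.194 -0.381  0.874] [-2.044, 1.223, -0.519]
card [([-0.209, -0.396, 0.86], 0.97), ([-0.811, -0.999, 0.257], 0.8), ([0.084, -0.103, 1.152], 0.79)]
stand [([-0.853, -1.04, 0.216], 0.92)]
pan [([-1.008, -1.195, 0.06], 0.82)]
small_ball_1_center [([-1.192, -1.38, -0.124], 0.39)]
large_ball_1_center []
top [0.419 0.012 1.355] [-2.174, 2.158, -0.105]
card [([0.429, 0.021, 1.364], 0.81), ([1.528, 1.12, 2.464], 0.8), ([1.153, 0.746, 2.089], 0.51)]
stand [([0.199, -0.209, 1.134], 0.8)]
pan [([0.066, -0.341, 1.002], 0.8)]
small_ball_1_center []
large_ball_1_center [([-0.179, -0.586, 0.757], 0.44), ([1.14, 0.733, 2.076], 0.44)]
```

Rotation is a rotation vector; fix.

```bash
cat > h.py <<'E'
from workcell import bot, eyes, nets
import numpy as np, cv2
from scipy.spatial.transform import Rotation as R
def M(c):
    r=np.array(c["rotation"]); return r if r.shape==(3,3) else R.from_rotvec(r).as_matrix()
def w(c,p): return M(c)@np.array(p)+np.array(c["position"])
def save(c,n): cv2.imwrite("pics/"+n,cv2.cvtColor(c["img"],cv2.COLOR_RGB2BGR))
def px(c,p):
    q=M(c).T@(np.array(p)-np.array(c["position"]));K=np.array(c["intrinsics"]);return np.round((K@q/q[2])[:2]).astype(int).tolist()
def pts(c):
    K=np.array(c["intrinsics"]);d=c["depth"];v,u=np.indices(d.shape)
    P=np.stack([(u-K[0,2])/K[0,0]*d,(v-K[1,2])/K[1,1]*d,d],-1)
    return P@M(c).T+np.array(c["position"])
E
python3 - <<'E'
from h import *
for n in ["scene","top"]:
    c=eyes.read_camera(n);save(c,n+"1.png");np.savez(n+"1.npz",P=pts(c),img=c["img"],d=c["depth"])
    for t in ["card","stand","pan","small_ball_1_center","large_ball_1_center"]:
        for d in nets.search_frame(t,c):
            p=w(c,d["xyz"]);print(n,t,np.round(p,3).tolist(),px(c,p),round(d["conf"],2))
E
```

```text
scene card [0.662, 0.196, 0.05] [230, 159] 0.82
scene card [0.36, 0.411, 0.044] [114, 196] 0.81
scene card [0.447, 0.32, 0.045] [157, 188] 0.73
scene stand [0.567, -0.009, 0.012] [273, 207] 0.93
scene stand [0.681, -0.055, 0.113] [305, 163] 0.68
scene pan [0.632, 0.001, 0.103] [280, 170] 0.74
scene small_ball_1_center [0.627, -0.002, 0.106] [280, 170] 0.55
scene large_ball_1_center [0.686, -0.05, 0.113] [304, 162] 0.52
top card [0.364, 0.403, 0.047] [142, 243] 0.6
top card [0.663, 0.194, 0.046] [203, 160] 0.6
top stand [0.565, -0.006, 0.039] [258, 188] 0.87
top pan [0.628, -0.0, 0.107] [257, 167] 0.86
top pan [0.689, 0.001, 0.115] [257, 149] 0.59
top large_ball_1_center [0.449, 0.315, 0.024] [169, 219] 0.67
top large_ball_1_center [0.688, -0.052, 0.116] [272, 150] 0.59
```

View pics/scene0.png

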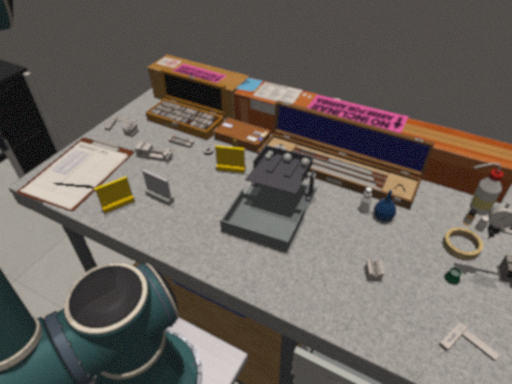

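View pics/top0.png

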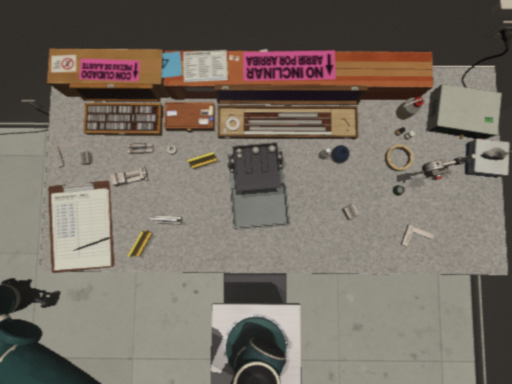

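The scene picture shows the grey card at about (157,187) between two yellow look-alikes at (114,193) and (230,158), and the pan at (280,170). In the top picture the grey card is at (167,219) and the pan at (257,167). Now I zoom in.

```bash
python3 - <<'E'
import numpy as np,cv2
t=cv2.imread("pics/top1.png");s=cv2.imread("pics/scene1.png")
def z(i,x0,y0,x1,y1,W=400):
    c=i[y0:y1,x0:x1];return cv2.resize(c,(W,300),interpolation=cv2.INTER_CUBIC)
cv2.imwrite("pics/zoom1.png",np.vstack([np.hstack([z(t,220,135,300,195),z(t,140,195,200,240)]),np.hstack([z(s,235,140,325,207),z(s,135,165,185,202)])]))
d=np.load("top1.npz");P=d["P"]
# card points
m=(abs(P[...,0]-.447)<.08)&(abs(P[...,1]-.32)<.075)&(P[...,2]>.012)
q=P[m];print(m.sum());print(np.round(q[np.argsort(-q[:,2])],3)[:60].tolist())
for n in("top","scene"):
    P=np.load(n+"1.npz")["P"];m=(abs(P[...,0]-.447)<.06)&(abs(P[...,1]-.32)<.06)&(P[...,2]>.03);q=P[m][:,:2];
    cc=q.mean(0);u,s_,v=np.linalg.svd(q-cc);print(n,len(q),cc,v[0],np.degrees(np.arctan2(v[0,1],v[0,0])),(((q-cc)@v[0]).min(),((q-cc)@v[0]).max()),P[m][:,2].max())
E
```

```text
298
[[0.452, 0.346, 0.101], [0.445, 0.284, 0.1], [0.449, 0.291, 0.1], [0.448, 0.322, 0.1], [0.452, 0.36, 0.099], [0.452, 0.298, 0.099], [0.449, 0.295, 0.099], [0.452, 0.353, 0.098], [0.449, 0.299, 0.098], [0.448, 0.35, 0.098], [0.448, 0.326, 0.098], [0.449, 0.282, 0.098], [0.445, 0.295, 0.098], [0.452, 0.34, 0.098], [0.452, 0.309, 0.098], [0.455, 0.364, 0.097], [0.448, 0.36, 0.097], [0.404, 0.39, 0.097], [0.397, 0.393, 0.097], [0.448, 0.33, 0.097], [0.449, 0.309, 0.097], [0.448, 0.364, 0.097], [0.452, 0.35, 0.097], [0.455, 0.361, 0.096], [0.448, 0.34, 0.096], [0.452, 0.337, 0.096], [0.448, 0.347, 0.096], [0.449, 0.279, 0.096], [0.449, 0.285, 0.096], [0.455, 0.368, 0.096], [0.404, 0.393, 0.096], [0.452, 0.344, 0.096], [0.445, 0.309, 0.096], [0.449, 0.303, 0.096], [0.404, 0.387, 0.096], [0.394, 0.393, 0.096], [0.452, 0.296, 0.096], [0.448, 0.337, 0.095], [0.448, 0.334, 0.095], [0.452, 0.327, 0.095], [0.452, 0.358, 0.095], [0.445, 0.299, 0.095], [0.452, 0.33, 0.095], [0.452, 0.32, 0.095], [0.452, 0.303, 0.095], [0.452, 0.306, 0.095], [0.448, 0.354, 0.095], [0.397, 0.39, 0.095], [0.455, 0.355, 0.094], [0.449, 0.317, 0.094], [0.452, 0.313, 0.094], [0.445, 0.293, 0.094], [0.407, 0.391, 0.094], [0.445, 0.282, 0.094], [0.387, 0.393, 0.094], [0.449, 0.276, 0.094], [0.4, 0.394, 0.094], [0.452, 0.365, 0.094], [0.4, 0.391, 0.093], [0.449, 0.307, 0.093]]
top 84 [0.44926092 0.31831081] [-0.04982062 -0.99875818] -92.8556936644625 (np.float64(-0.05047688181838653), np.float64(0.045962812123227455)) 0.10102294552533841
scene 415 [0.4441755  0.31905756] [-0.0413423  -0.99914504] -92.36941474888161 (np.float64(-0.05293398037577829), np.float64(0.04577866398785184)) 0.09631470299719591
```

View pics/zoom1.png

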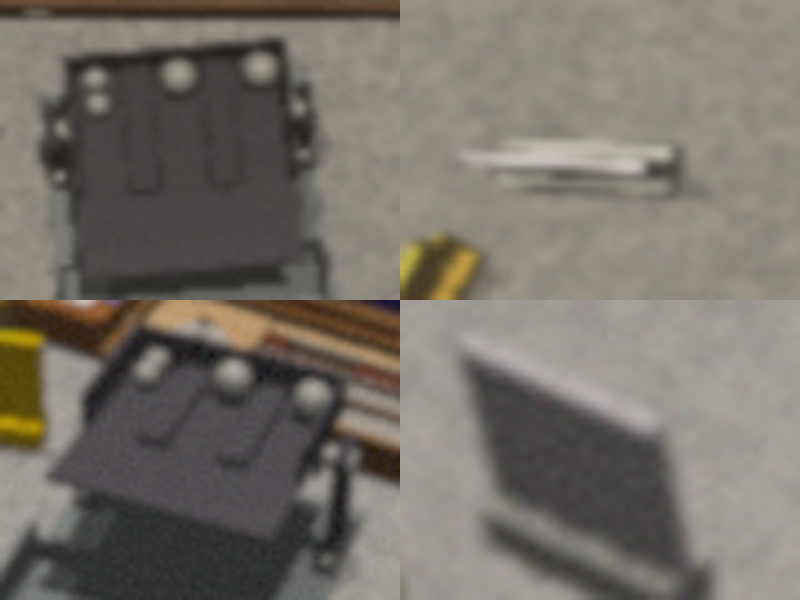

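```bash
python3 - <<'E'
from h import *
for n in("top","scene"):
    c=eyes.read_camera(n);P=pts(c);img=c["img"].astype(int)
    # pan floor pixels: dark, z .085-.125
    box=(abs(P[...,0]-.63)<.13)&(abs(P[...,1])<.13)
    m=box&(P[...,2]>.085)&(P[...,2]<.16)
    q=P[m];r=cv2.minAreaRect(q[:,:2].astype(np.float32));print(n,"z>.085",m.sum(),r)
    f=box&(P[...,2]>.08)&(P[...,2]<.14)&(P[...,0]<.62)
    q=P[f];A=np.c_[q[:,0],q[:,1],np.ones(len(q))];
    x=np.linalg.lstsq(A,q[:,2],rcond=None)[0]
    for _ in range(4):
        e=q[:,2]-A@x;k=abs(e)<.004;x=np.linalg.lstsq(A[k],q[k,2],rcond=None)[0]
    print("plane",x,k.sum(),len(q));q=q[k]
    # front lip edge: by column of y
    for y in np.arange(-.08,.081,.02):
        a=q[abs(q[:,1]-y)<.006]; 
        if len(a): print("lip",round(y,3),np.round(np.sort(a[:,0])[:3],4))
    for xx in np.arange(.56,.62,.01):
        a=q[abs(q[:,0]-xx)<.005]
        if len(a): print("x",round(xx,3),np.round([a[:,1].min(),a[:,1].max(),a[:,2].mean()],4))
    m=box&(P[...,2]>.015)
    m=(abs(P[...,0]-.58)<.2)&(abs(P[...,1])<.13)&(P[...,2]>.02)&(P[...,2]<.055)&(P[...,0]<.7)
    q=P[m];print("stand",cv2.minAreaRect(q[:,:2].astype(np.float32)),[ (q[:,i].min(),q[:,i].max()) for i in(0,1)])
E
```

```text
top z>.085 2125 ((0.6300438046455383, 0.0014523640275001526), (0.154601588845253, 0.19389499723911285), 5.4527177810668945)
plane [-0.08270197 -0.00493532  0.15256839] 741 870
lip -0.08 [0.5603 0.5607 0.5608]
lip -0.06 [0.56   0.5601 0.5606]
lip -0.04 [0.5566 0.5569 0.557 ]
lip -0.02 [0.5566 0.5566 0.5568]
lip 0.0 [0.5527 0.553  0.553 ]
lip 0.02 [0.5529 0.5531 0.5532]
lip 0.04 [0.5491 0.5494 0.5524]
lip 0.06 [0.5487 0.549  0.5493]
lip 0.08 [0.6018]
x 0.56 [-0.0832  0.0709  0.1059]
x 0.57 [-0.0797  0.0712  0.1056]
x 0.58 [-0.0797  0.0713  0.1047]
x 0.59 [-0.0798  0.0716  0.1041]
x 0.6 [-0.0797  0.0752  0.1027]
x 0.61 [-0.0765  0.0719  0.1019]
stand ((0.544771134853363, -0.007759980857372284), (0.23167960345745087, 0.20047251880168915), 5.164565086364746) [(np.float64(0.4233916666646077), np.float64(0.6566266775820063)), (np.float64(-0.11634524907706853), np.float64(0.0936255552100455))]
scene z>.085 2195 ((0.6266502141952515, 0.0020673945546150208), (0.16052669286727905, 0.19479596614837646), 5.780757427215576)
plane [-0.07150692 -0.00819782  0.14448676] 818 908
lip -0.08 [0.5539 0.5591 0.5595]
lip -0.06 [0.5546 0.5564 0.5568]
lip -0.04 [0.5534 0.5535 0.5537]
lip -0.02 [0.5523 0.5524 0.5526]
lip 0.0 [0.549 0.55  0.551]
lip 0.02 [0.5483 0.5492 0.5495]
lip 0.04 [0.5455 0.5462 0.5462]
lip 0.06 [0.5428 0.543  0.5446]
lip 0.08 [0.5703 0.5769 0.5839]
x 0.56 [-0.0801  0.0721  0.1045]
x 0.57 [-0.08    0.0744  0.104 ]
x 0.58 [-0.0792  0.0754  0.1031]
x 0.59 [-0.0781  0.0756  0.1022]
x 0.6 [-0.0759  0.0737  0.1015]
x 0.61 [-0.0766  0.0749  0.101 ]
stand ((0.5510210990905762, -0.004582427442073822), (0.25596773624420166, 0.20119690895080566), 5.385133266448975) [(np.float64(0.41604115052576085), np.float64(0.6871979173087145)), (np.float64(-0.11582785746267316), np.float64(0.09567305962981731))]
```

The zoom shows the small balls in the left lane (zoom pixels (95,78) and (98,103)), with the large balls in the middle (178,75) and right (260,68). The card therefore goes 24 mm right of apron. The pan yaw is about +5.4°.

```bash
cat >> h.py <<'E'
def tgt(yaw,pitch=0):
    z=np.array([np.cos(yaw),np.sin(yaw),0]);y=np.array([0,0,-1.]);return R.from_matrix(np.c_[np.cross(y,z),y,z])
def plan(p,yaw,flip=False):
    s=bot.read_state();Rc=R.from_rotvec(s["tcp_rot"]);T=tgt(yaw+(np.pi if flip else 0))
    print("t",round(float(s["time"]),2),"pos",np.round(s["tool_pos"],4),"F",np.round(s["wrist_force"],2),"w",round(float(s["width"]),3),"q6",np.round(s["q"],2))
    print("axes\n",np.round(Rc.as_matrix(),3))
    d=np.array(p)-s["tool_pos"]
    print("turn",np.round((Rc.inv()*T).as_rotvec(),4),"slide cur",np.round(Rc.inv().apply(d)*1000,1),"slide after turn",np.round(T.inv().apply(d)*1000,1))
E
python3 - <<'E'
from h import *
y=np.radians(-2.6)
plan([.448,.319,.2],y);plan([.448,.319,.2],y,True)
E
```

```text
t 1.3 pos [0.2395 0.6311 0.2483] F [-0.38 -0.41 -0.48] w 0.998 q6 [ 1.17  0.26  1.6   0.    1.27 -0.04]
axes
 [[ 0.935 -0.     0.355]
 [-0.355 -0.     0.935]
 [-0.    -1.    -0.   ]]
turn [ 1.0000e-04  1.2534e+00 -0.0000e+00] slide cur [ 305.6   48.3 -217.8] slide after turn [302.3  48.3 222.4]
t 1.3 pos [0.2395 0.6311 0.2483] F [-0.38 -0.41 -0.48] w 0.998 q6 [ 1.17  0.26  1.6   0.    1.27 -0.04]
axes
 [[ 0.935 -0.     0.355]
 [-0.355 -0.     0.935]
 [-0.    -1.    -0.   ]]
turn [-0.0000e+00 -1.8882e+00 -1.0000e-04] slide cur [ 305.6   48.3 -217.8] slide after turn [-302.3   48.3 -222.4]
```

jog_arm(turn=[[0,0.139,0],[0,0.139,0],[0,0.139,0],[0,0.139,0],[0,0.139,0]], slide=[[0,0,0],[0,0,0],[0,0,0],[0,0,0],[0,0,0]], grip=[60,60,60,60,60], newtons=100)

```text
time: 1.8
tool_pos: [0.2396, 0.6311, 0.2483]
tcp_rot: [-1.407, 0.828, -0.828]
wrist_force: [-0.0, -0.1, -0.4]
width: 0.598
```

jog_arm(turn=[[0,0.139,0],[0,0.139,0],[0,0.139,0],[0,0.1414,0],[0,0,0]], slide=[[0,0,0],[0,0,0],[0,0,0],[0,0,0],[0,0,0]], grip=[60,60,60,60,60])

```text
time: 2.3
tool_pos: [0.2396, 0.6311, 0.2483]
tcp_rot: [-1.187, 1.243, -1.243]
wrist_force: [0.5, 0.4, 0.2]
width: 0.601
```

jog_arm(turn=[[0,0,0],[0,0,0],[0,0,0],[0,0,0],[0,0,0]], slide=[[38,5,27],[38,5,27],[38,5,28],[38,5,28],[38,5,28]], grip=[60,60,60,60,60])

```text
time: 2.8
tool_pos: [0.3695, 0.4335, 0.2233]
tcp_rot: [-1.189, 1.239, -1.239]
wrist_force: [0.8, 0.1, 0.4]
width: 0.599
```

jog_arm(turn=[[0,0,0],[0,0,0],[0,0,0],[0,0,0],[0,0,0]], slide=[[38,5,28],[38,5,28],[36,5,28],[0,0,0],[0,0,0]], grip=[60,60,60,60,60])

```text
time: 3.3
tool_pos: [0.4481, 0.3184, 0.2083]
tcp_rot: [-1.187, 1.243, -1.242]
wrist_force: [-0.2, -0.4, -0.7]
width: 0.599
```

```bash
python3 - <<'E'
from h import *
plan([.448,.319,.2],np.radians(-2.6))
c=eyes.read_camera("wrist");save(c,"w1.png");print(c["intrinsics"],c["position"],M(c))
for d in nets.search_frame("card",c): print(w(c,d["xyz"]),d["conf"])
c=eyes.read_camera("top");save(c,"t2.png")
E
```

```text
t 3.3 pos [0.4481 0.3184 0.2083] F [-0.24 -0.37 -0.67] w 0.599 q6 [0.57 0.06 1.92 0.   1.17 0.62]
axes
 [[-0.046 -0.     0.999]
 [-0.999  0.    -0.046]
 [-0.    -1.    -0.   ]]
turn [ 0.0003 -0.0004 -0.0003] slide cur [-0.6  8.3 -0.1] slide after turn [-0.6  8.3 -0.1]
[[297.31863964   0.         256.66046173]
 [  0.         297.31863964 192.79534292]
 [  0.           0.           1.        ]] [0.45310284 0.40200856 0.33507355] [[ 9.98930998e-01 -4.35660757e-02 -1.54550674e-02]
 [-4.62242832e-02 -9.44456342e-01 -3.25369841e-01]
 [-4.21549340e-04  3.25736419e-01 -9.45460527e-01]]
[0.37238642 0.41027977 0.06827899] 0.84
[0.45012712 0.33186405 0.02630222] 0.74
[0.65888533 0.21125853 0.0499045 ] 0.56
```

View pics/w1.png

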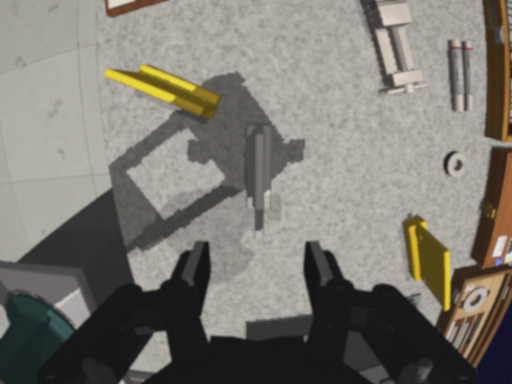

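The wrist view shows the grey card at about (258,170), running vertically and centred between the open fingers (midpoint about x=258). I refine this with the wrist depth.

```bash
cat >> h.py <<'E'
def fpts(c):
    K=np.array(c["intrinsics"]);d=c["depth"];v,u=np.indices(d.shape)
    X=(u-K[0,2])/K[0,0];Y=(v-K[1,2])/K[1,1];th=np.hypot(X,Y);k=np.where(th>1e-6,np.tan(np.minimum(th,1.4))/np.maximum(th,1e-6),1)
    P=np.stack([X*k*d,Y*k*d,d],-1);return P@M(c).T+np.array(c["position"])
E
python3 - <<'E'
from h import *
c=eyes.read_camera("wrist");P=fpts(c)
b=(abs(P[...,0]-.448)<.03)&(abs(P[...,1]-.319)<.07)
for lo,hi in((.085,.11),(.012,.03)):
    q=P[b&(P[...,2]>lo)&(P[...,2]<hi)];r=cv2.minAreaRect(q[:,:2].astype(np.float32));print(len(q),r,np.median(q[:,2]),q[:,:2].min(0),q[:,:2].max(0))
    cc=q[:,:2].mean(0);v=np.linalg.svd(q[:,:2]-cc)[2][0];print(cc,np.degrees(np.arctan(-v[0]/v[1])))
E
```

```text
980 ((0.4512368440628052, 0.3226432502269745), (0.09581069648265839, 0.007962494157254696), 86.89492797851562) 0.0959620569481824 [0.44484897 0.27492179] [0.45730293 0.37050996]
[0.4513672  0.32666339] -2.8593298312254682
1341 ((0.45134401321411133, 0.3224634528160095), (0.09678462892770767, 0.027445819228887558), 87.07247161865234) 0.022939010165093643 [0.43536095 0.27372176] [0.46651676 0.37102724]
[0.45082392 0.32578194] -2.922204889717057
```

jog_arm(turn=[[0,0.006,0],[0,0,0],[0,0,0],[0,0,0],[0,0,0]], slide=[[-4,0,3],[0,35,0],[0,35,0],[0,35,0],[0,30,0]], grip=[60,60,60,60,60])

```text
time: 4.0
tool_pos: [0.45, 0.3241, 0.0717]
tcp_rot: [-1.186, 1.246, -1.245]
wrist_force: [0.2, -0.8, -0.3]
width: 0.599
```

jog_arm(turn=[[0,0,0],[0,0,0],[0,0,0],[0,0,0],[0,0,0]], slide=[[0,0,0],[0,0,0],[0,0,0],[0,0,0],[0,0,0]], grip=[60,0,0,0,0], newtons=100)

```text
time: 4.5
tool_pos: [0.4525, 0.3243, 0.0756]
tcp_rot: [-1.18, 1.245, -1.247]
wrist_force: [1.2, -0.5, 4.0]
width: 0.077
```

jog_arm(turn=[[0,0,0],[0,0,0],[0,0,0],[0,0,0],[0,0,0]], slide=[[0,0,0],[0,0,0],[0,0,0],[0,0,0],[0,0,0]], grip=[0,0,0,0,0])

```text
time: 5.0
tool_pos: [0.4525, 0.3243, 0.0756]
tcp_rot: [-1.18, 1.246, -1.247]
wrist_force: [0.3, 1.2, 7.6]
width: 0.075
```

```bash
python3 - <<'E'
from h import *
plan([.4513,.3225,.2],np.radians(-3))
E
```

```text
t 5.0 pos [0.4525 0.3243 0.0756] F [0.25 1.16 7.57] w 0.075 q6 [0.58 0.21 2.02 0.   0.91 0.63]
axes
 [[-0.052  0.004  0.999]
 [-0.999  0.003 -0.052]
 [-0.003 -1.     0.004]]
turn [-0.0036  0.0008 -0.0028] slide cur [   1.5 -124.4   -0.7] slide after turn [   1.9 -124.4   -1.1]
```

jog_arm(turn=[[0,0,0],[0,0,0],[0,0,0],[0,0,0],[0,0,0]], slide=[[0,-30,0],[0,-40,0],[0,-45,0],[0,-45,0],[0,0,0]], grip=[0,0,0,0,0])

```text
time: 5.5
tool_pos: [0.4545, 0.3255, 0.2416]
tcp_rot: [-1.17, 1.242, -1.247]
wrist_force: [1.6, -0.5, -0.4]
width: 0.077
```

```bash
python3 - <<'E'
from h import *
plan([.583,-.024,.24],np.radians(5.4))
c=eyes.read_camera("wrist");save(c,"w2.png")
c=eyes.read_camera("scene");save(c,"s2.png")
E
```

```text
t 5.5 pos [0.4545 0.3255 0.2416] F [ 1.58 -0.52 -0.41] w 0.077 q6 [0.58 0.04 1.87 0.   1.22 0.63]
axes
 [[-0.052  0.012  0.999]
 [-0.999  0.008 -0.052]
 [-0.008 -1.     0.011]]
turn [-0.0119 -0.1458 -0.0074] slide cur [342.4   0.4 146.3] slide after turn [360.    1.6  95.1]
```

View pics/w2.png

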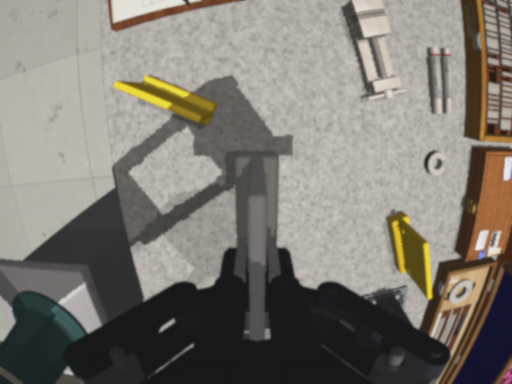

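The card is held between the fingers, running from (258,155) to (258,335). I swing over to the pan.

jog_arm(turn=[[-0.012,-0.146,-0.007],[0,0,0],[0,0,0],[0,0,0],[0,0,0]], slide=[[0,-8,0],[40,0,10],[40,0,10],[40,0,10],[40,0,10]], grip=[0,0,0,0,0])

```text
time: 6.1
tool_pos: [0.504, 0.1657, 0.2384]
tcp_rot: [-1.272, 1.148, -1.136]
wrist_force: [-0.4, -0.5, -1.2]
width: 0.083
```

jog_arm(turn=[[0,0,0],[0,0,0],[0,0,0],[0,0,0],[0,0,0]], slide=[[40,0,11],[40,0,11],[40,0,11],[40,0,11],[40,0,11]], grip=[0,0,0,0,0])

```text
time: 6.6
tool_pos: [0.5777, -0.0278, 0.2387]
tcp_rot: [-1.27, 1.15, -1.135]
wrist_force: [-0.2, 0.1, -1.7]
width: 0.08
```

jog_arm(turn=[[0,0,0],[0,0,0]], slide=[[0,0,0],[0,0,0]], grip=[0,0])

```text
time: 6.8
tool_pos: [0.5777, -0.027, 0.2391]
tcp_rot: [-1.268, 1.152, -1.136]
wrist_force: [0.6, 0.2, -1.9]
width: 0.08
```

```bash
python3 - <<'E'
from h import *
plan([.583,-.024,.24],np.radians(5.4))
c=eyes.read_camera("wrist");save(c,"w3.png");P=fpts(c);np.savez("w3.npz",P=P,img=c["img"])
c=eyes.read_camera("scene");save(c,"s3.png")
i=cv2.imread("pics/s3.png")[90:250,190:390];cv2.imwrite("pics/s3z.png",cv2.resize(i,(750,600),interpolation=cv2.INTER_CUBIC))
E
```

```text
t 6.8 pos [ 0.5777 -0.027   0.2391] F [ 0.62  0.16 -1.92] w 0.08 q6 [-0.09  0.1   1.81 -0.01  1.25 -0.17]
axes
 [[ 0.092 -0.018  0.996]
 [-0.996 -0.006  0.092]
 [ 0.005 -1.    -0.018]]
turn [ 0.0182 -0.0022  0.0045] slide cur [-2.5 -1.   5.6] slide after turn [-2.5 -0.9  5.6]
```

View pics/w3.png

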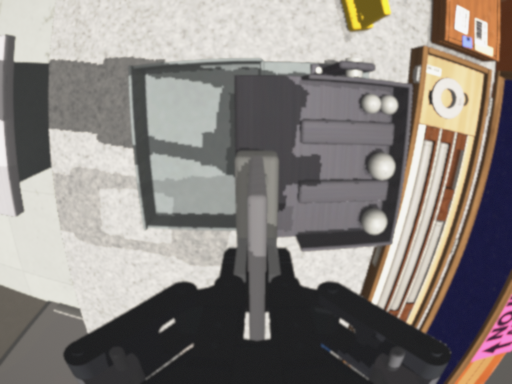

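View pics/s3z.png

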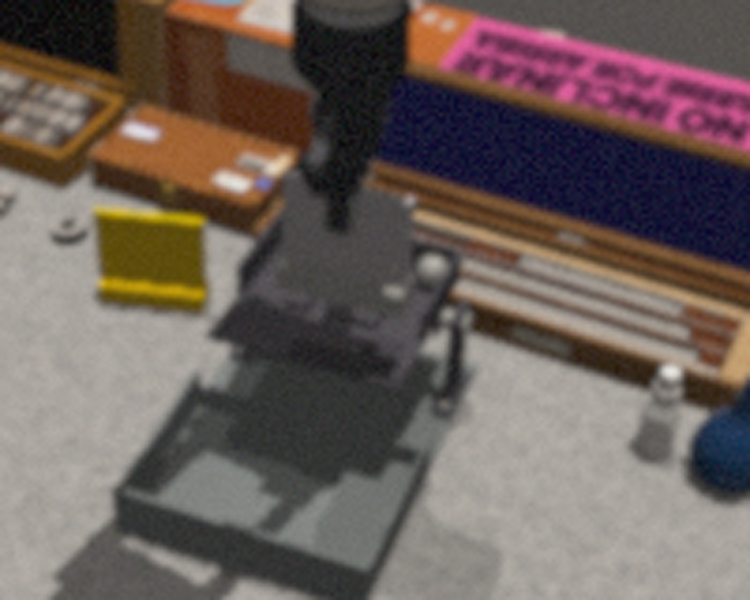

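The wrist view shows the card over the apron. The two small balls are in the left lane at (372,103) and (388,104), and the large ones are at (381,165) and (374,221). I measure the pan and the held card's foot from the wrist depth.

```bash
python3 - <<'E'
from h import *
d=np.load("w3.npz");P=d["P"];I=d["img"].astype(int)
b=(abs(P[...,0]-.64)<.14)&(abs(P[...,1])<.12)
f=b&(P[...,2]>.08)&(P[...,2]<.135)&(I.sum(-1)<330)
q=P[f];A=np.c_[q[:,0],q[:,1],np.ones(len(q))];k=abs(q[:,2]-.1)<.006
for _ in range(6):
    x=np.linalg.lstsq(A[k],q[k,2],rcond=None)[0];k=abs(q[:,2]-A@x)<.0025
print("plane",x,k.sum());g=q[k]
for y in np.arange(-.08,.09,.02):
    a=g[abs(g[:,1]-y)<.004]
    if len(a):print("lip",round(y,2),np.sort(a[:,0])[[0,2,5]].round(4))
for xx in np.arange(.56,.72,.02):
    a=g[abs(g[:,0]-xx)<.004]
    if len(a):print(round(xx,2),"y",a[:,1].min().round(4),a[:,1].max().round(4))
# rear & side walls (z>.11)
m=b&(P[...,2]>.112)&(P[...,2]<.15)&(I.sum(-1)<250);q=P[m];print(len(q),cv2.minAreaRect(q[:,:2].astype(np.float32)))
# held foot
m=(abs(P[...,0]-.58)<.05)&(abs(P[...,1]+.027)<.07)&(P[...,2]>.14)&(P[...,2]<.20);q=P[m]
print("foot",len(q),cv2.minAreaRect(q[:,:2].astype(np.float32)),q[:,2].min(),np.percentile(q[:,2],[5,50,95]),q[:,:2].max(0))
m=(abs(P[...,0]-.58)<.05)&(abs(P[...,1]+.027)<.07)&(P[...,2]>.205)&(P[...,2]<.28);q=P[m]
if len(q):print("top",len(q),cv2.minAreaRect(q[:,:2].astype(np.float32)),q[:,:2].max(0),np.percentile(q[:,2],[5,50,95]))
E
```

```text
plane [-0.08929293 -0.00957751  0.15777001] 7943
lip -0.06 [0.5995 0.5996 0.6   ]
lip -0.04 [0.5971 0.5974 0.5976]
lip -0.02 [0.5956 0.5957 0.5961]
lip 0.0 [0.5542 0.5543 0.5551]
lip 0.02 [0.5526 0.5528 0.553 ]
lip 0.04 [0.5511 0.5512 0.5515]
lip 0.06 [0.5485 0.5486 0.5489]
lip 0.08 [0.6445 0.6503 0.6528]
0.56 y 0.0041 0.0718
0.58 y 0.0066 0.0738
0.6 y -0.0706 0.0755
0.62 y -0.0755 0.0737
0.64 y -0.0724 0.0942
0.66 y -0.0696 0.0961
0.68 y -0.0685 0.0794
0.7 y -0.0419 0.0799
1919 ((0.6585022211074829, 0.004996173083782196), (0.09353460371494293, 0.15088613331317902), 5.313098430633545)
foot 2259 ((0.5761022567749023, -0.013807326555252075), (0.02819676138460636, 0.06537703424692154), 5.276212692260742) 0.16643903150446696 [0.17644535 0.18623241 0.18771064] [0.59219548 0.01906632]
top 9891 ((0.579973578453064, -0.024650856852531433), (0.06825508177280426, 0.07465840876102448), 54.09585952758789) [0.62119088 0.01945248] [0.23534532 0.26101885 0.2793927 ]
```

jog_arm(turn=[[0.018,-0.002,0.0045],[0,0,0],[0,0,0],[0,0,0],[0,0,0]], slide=[[0,0,0],[-1.3,10,7.5],[0,20,0],[0,17,0],[0,0,0]], grip=[0,0,0,0,0])

```text
time: 7.4
tool_pos: [0.5847, -0.0231, 0.1916]
tcp_rot: [-1.254, 1.137, -1.137]
wrist_force: [-1.2, 0.4, -2.0]
width: 0.082
```

```bash
python3 - <<'E'
from h import *
plan([.585,-.025,.182],np.radians(5.4))
c=eyes.read_camera("wrist");save(c,"w4.png")
P=fpts(c)
m=(abs(P[...,0]-.58)<.05)&(abs(P[...,1]+.027)<.07)&(P[...,2]>.117)&(P[...,2]<.15)&(P[...,0]<.62);q=P[m]
print("foot",len(q),cv2.minAreaRect(q[:,:2].astype(np.float32)),np.percentile(q[:,2],[5,50,95]))
E
```

```text
t 7.4 pos [ 0.5847 -0.0231  0.1916] F [-1.24  0.35 -1.99] w 0.082 q6 [-0.08  0.14  1.86 -0.    1.14 -0.18]
axes
 [[ 0.098 -0.     0.995]
 [-0.995 -0.     0.098]
 [ 0.    -1.    -0.   ]]
turn [0.0005 0.0037 0.0003] slide cur [1.9 9.6 0.1] slide after turn [1.9 9.6 0.1]
foot 2237 ((0.5840871930122375, -0.009689658880233765), (0.028280029073357582, 0.0651712492108345), 5.468321323394775) [0.12858754 0.13878891 0.14012368]
```

View pics/w4.png

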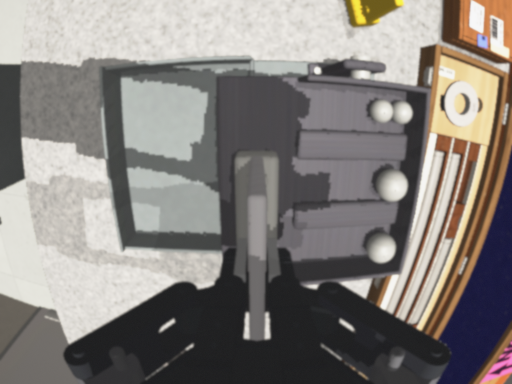

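The card's left end is at (256,152), in line with the left rib, and the foot sits mid-apron. I lower it and press.

jog_arm(turn=[[0,0,0],[0,0,0],[0,0,0],[0,0,0],[0,0,0]], slide=[[2,4,0],[0,5,0],[0,4,0],[0,4,0],[0,4,0]], grip=[0,0,0,0,0])

```text
time: 7.95
tool_pos: [0.5875, -0.0264, 0.1749]
tcp_rot: [-1.25, 1.133, -1.142]
wrist_force: [-1.9, -0.9, 3.1]
width: 0.076
```

jog_arm(turn=[[0,0,0],[0,0,0],[0,0,0],[0,0,0],[0,0,0]], slide=[[0,4,0],[0,4,0],[0,3,0],[0,2,0],[0,0,0]], grip=[0,0,0,0,0])

```text
time: 8.45
tool_pos: [0.587, -0.0264, 0.161]
tcp_rot: [-1.251, 1.134, -1.141]
wrist_force: [-3.2, -0.9, 4.5]
width: 0.08
```

```bash
python3 - <<'E'
from h import *
plan([.585,-.025,.155],np.radians(5.4))
c=eyes.read_camera("wrist");save(c,"w5.png")
E
```

```text
t 8.45 pos [ 0.587  -0.0264  0.161 ] F [-3.21 -0.91  4.51] w 0.08 q6 [-0.09  0.17  1.89 -0.    1.08 -0.18]
axes
 [[ 0.096  0.005  0.995]
 [-0.995 -0.001  0.096]
 [ 0.002 -1.     0.005]]
turn [-0.0046  0.0024  0.0016] slide cur [-1.6  6.  -1.9] slide after turn [-1.5  6.  -1.9]
```

View pics/w5.png

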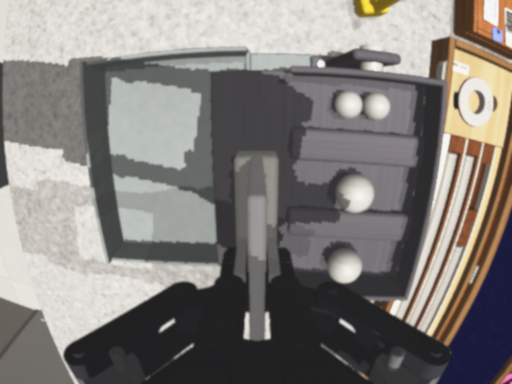

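The balls are starting to roll: small ones at (348,104) and (377,106), large ones at (355,192) and (345,264). I press the last few millimetres and hold.

jog_arm(turn=[[0,0,0],[0,0,0],[0,0,0],[0,0,0],[0,0,0]], slide=[[0,3,0],[0,2,0],[0,2,0],[0,0,0],[0,0,0]], grip=[0,0,0,0,0])

```text
time: 9.0
tool_pos: [0.5874, -0.0263, 0.1543]
tcp_rot: [-1.25, 1.133, -1.141]
wrist_force: [-3.7, 0.1, 2.3]
width: 0.083
```

```bash
python3 - <<'E'
from h import *
plan([.585,-.025,.155],np.radians(5.4))
c=eyes.read_camera("wrist");save(c,"w6.png")
E
```

```text
t 9.0 pos [ 0.5874 -0.0263  0.1543] F [-3.73  0.07  2.28] w 0.083 q6 [-0.09  0.17  1.89 -0.    1.07 -0.18]
axes
 [[ 0.097  0.005  0.995]
 [-0.995 -0.001  0.097]
 [ 0.002 -1.     0.005]]
turn [-0.0053  0.0024  0.0016] slide cur [-1.5 -0.7 -2.2] slide after turn [-1.5 -0.7 -2.2]
```

View pics/w6.png

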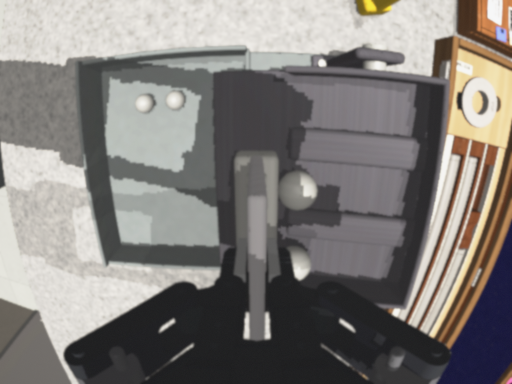

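Both small balls are in the tray at (145,103) and (176,100). The large balls rest behind the card at (298,190) and (298,262). I raise slowly.

jog_arm(turn=[[0,0,0],[0,0,0],[0,0,0],[0,0,0],[0,0,0]], slide=[[0,-5,0],[0,-5,0],[0,-5,0],[0,-5,0],[0,-3,0]], grip=[0,0,0,0,0])

```text
time: 9.55
tool_pos: [0.5886, -0.0262, 0.1784]
tcp_rot: [-1.248, 1.131, -1.143]
wrist_force: [0.7, -0.1, 0.6]
width: 0.078
```

jog_arm(turn=[[0,0,0],[0,0,0],[0,0,0],[0,0,0],[0,0,0]], slide=[[0,-2,0],[0,-1,0],[0,0,0],[0,0,0],[0,0,0]], grip=[0,0,0,0,0])

```text
time: 10.05
tool_pos: [0.5873, -0.0263, 0.1801]
tcp_rot: [-1.25, 1.133, -1.141]
wrist_force: [1.5, -0.7, 0.4]
width: 0.079
```

jog_arm(turn=[[0,0,0],[0,0,0],[0,0,0],[0,0,0],[0,0,0]], slide=[[0,0,0],[0,0,0],[0,0,0],[0,0,0],[0,0,0]], grip=[0,0,0,0,0])

```text
time: 10.55
tool_pos: [0.5874, -0.0263, 0.1805]
tcp_rot: [-1.25, 1.133, -1.142]
wrist_force: [1.1, 1.0, 0.7]
width: 0.078
```

```bash
python3 - <<'E'
from h import *
plan([.585,-.025,.185],np.radians(5.4))
c=eyes.read_camera("wrist");save(c,"w7.png")
E
```

```text
t 10.55 pos [ 0.5874 -0.0263  0.1805] F [1.14 1.04 0.73] w 0.078 q6 [-0.09  0.15  1.87 -0.    1.12 -0.18]
axes
 [[ 0.096  0.006  0.995]
 [-0.995 -0.001  0.096]
 [ 0.002 -1.     0.006]]
turn [-0.0058  0.0024  0.0017] slide cur [-1.5 -4.6 -2.2] slide after turn [-1.5 -4.5 -2.2]
```

View pics/w7.png

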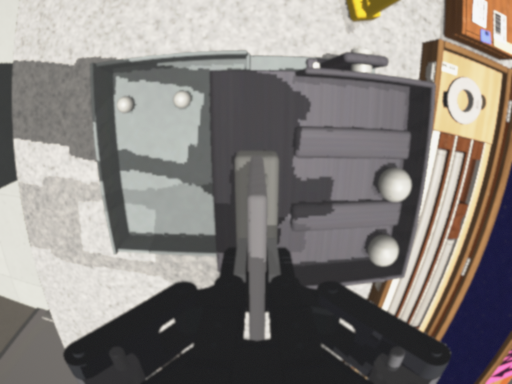

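The large balls are back at the rear at (394,184) and (383,250), and the small balls are in the tray. I lift and return to the bare worktop.

jog_arm(turn=[[0,0,0],[0,0,0],[0,0,0],[0,0,0],[0,0,0]], slide=[[0,-3,0],[0,-5,0],[0,-15,0],[0,-25,0],[0,-20,0]], grip=[0,0,0,0,0])

```text
time: 11.1
tool_pos: [0.5867, -0.0263, 0.25]
tcp_rot: [-1.25, 1.133, -1.141]
wrist_force: [1.1, 0.4, -1.5]
width: 0.082
```

```bash
python3 - <<'E'
from h import *
plan([.4525,.3243,.24],np.radians(5.4))
E
```

```text
t 11.1 pos [ 0.5867 -0.0263  0.25  ] F [ 1.12  0.39 -1.52] w 0.082 q6 [-0.09  0.09  1.8  -0.    1.24 -0.18]
axes
 [[ 0.097  0.005  0.995]
 [-0.995 -0.001  0.097]
 [ 0.002 -1.     0.005]]
turn [-0.0053  0.0024  0.0017] slide cur [-361.9    8.9  -99.8] slide after turn [-361.6   10.  -100.6]
```

jog_arm(turn=[[-0.005,0,0.0015],[0,0,0],[0,0,0],[0,0,0],[0,0,0]], slide=[[-36,0,-10],[-36,0,-10],[-36,0,-10],[-36,0,-10],[-36,0,-10]], grip=[0,0,0,0,0])

```text
time: 11.6
tool_pos: [0.5189, 0.1492, 0.2492]
tcp_rot: [-1.253, 1.137, -1.138]
wrist_force: [0.3, 0.4, -1.4]
width: 0.079
```

jog_arm(turn=[[0,0,0],[0,0,0],[0,0,0],[0,0,0],[0,0,0]], slide=[[-36,0,-10],[-36,0,-10],[-36,0,-10],[-36,0,-10],[-36,0,-10]], grip=[0,0,0,0,0])

```text
time: 12.1
tool_pos: [0.4518, 0.3237, 0.2492]
tcp_rot: [-1.253, 1.137, -1.138]
wrist_force: [1.5, 0.0, -2.8]
width: 0.081
```

jog_arm(turn=[[0,0,0],[0,0,0],[0,0,0],[0,0,0],[0,0,0]], slide=[[0,40,0],[0,40,0],[0,40,0],[0,30,0],[0,10,0]], grip=[0,0,0,0,0])

```text
time: 12.6
tool_pos: [0.4501, 0.3208, 0.0849]
tcp_rot: [-1.26, 1.14, -1.138]
wrist_force: [-0.6, -1.2, -3.0]
width: 0.08
```

```bash
python3 - <<'E'
from h import *
plan([.4525,.3243,.0755],np.radians(5.4))
c=eyes.read_camera("scene");save(c,"s4.png")
i=cv2.imread("pics/s4.png")[100:260,90:290];cv2.imwrite("pics/s4z.png",cv2.resize(i,(750,600),interpolation=cv2.INTER_CUBIC))
E
```

```text
t 12.6 pos [0.4501 0.3208 0.0849] F [-0.58 -1.16 -2.97] w 0.08 q6 [ 0.57  0.2   2.01 -0.    0.94  0.48]
axes
 [[ 0.097 -0.005  0.995]
 [-0.995 -0.004  0.097]
 [ 0.003 -1.    -0.006]]
turn [0.0058 0.0027 0.0034] slide cur [-3.3  9.4  2.8] slide after turn [-3.2  9.4  2.8]
```

View pics/s4z.png

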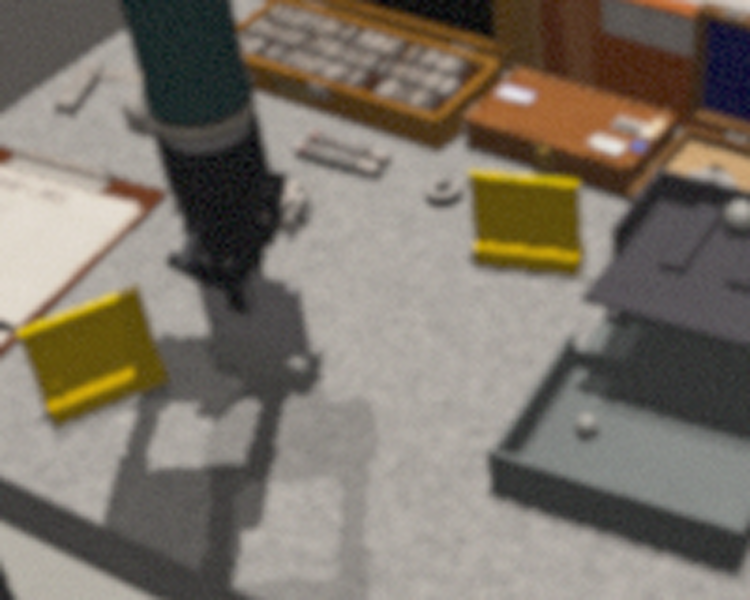

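The card is upright just above the bare worktop at about (265,330), clear of both yellow cards. I lower the last 9–10 mm.

jog_arm(turn=[[0.006,0,0.003],[0,0,0],[0,0,0],[0,0,0],[0,0,0]], slide=[[0,3,0],[0,3,0],[0,2,0],[0,1,0],[0,0,0]], grip=[0,0,0,0,0])

```text
time: 13.15
tool_pos: [0.4531, 0.3227, 0.0799]
tcp_rot: [-1.245, 1.134, -1.139]
wrist_force: [-0.5, 0.2, -2.8]
width: 0.082
```

jog_arm(turn=[[0,0,0],[0,0,0],[0,0,0]], slide=[[0,0.5,0],[0,0.5,0],[0,0,0]], grip=[0,0,0])

```text
time: 13.45
tool_pos: [0.4527, 0.3225, 0.0781]
tcp_rot: [-1.246, 1.135, -1.138]
wrist_force: [-0.8, 0.2, -2.0]
width: 0.08
```

jog_arm(turn=[[0,0,0],[0,0,0],[0,0,0],[0,0,0]], slide=[[0,1,0],[0,1,0],[0,1,0],[0,0,0]], grip=[0,0,0,0])

```text
time: 13.85
tool_pos: [0.4529, 0.3226, 0.0756]
tcp_rot: [-1.246, 1.135, -1.138]
wrist_force: [-2.0, -1.4, 2.1]
width: 0.078
```

jog_arm(turn=[[0,0,0],[0,0,0],[0,0,0],[0,0,0],[0,0,0]], slide=[[0,0.7,0],[0,0,0],[0,0,0],[0,0,0],[0,0,0]], grip=[0,20,40,60,60])

```text
time: 14.35
tool_pos: [0.4527, 0.3225, 0.0743]
tcp_rot: [-1.246, 1.135, -1.138]
wrist_force: [1.4, 0.4, -0.7]
width: 0.601
```

```bash
python3 - <<'E'
from h import *
plan([.4525,.3243,.2],np.radians(5.4))
c=eyes.read_camera("wrist");save(c,"w8.png")
E
```

```text
t 14.35 pos [0.4527 0.3225 0.0743] F [ 1.39  0.36 -0.68] w 0.601 q6 [ 0.57  0.21  2.02 -0.    0.9   0.48]
axes
 [[ 0.096  0.006  0.995]
 [-0.995  0.004  0.096]
 [-0.003 -1.     0.006]]
turn [-0.0065  0.0024 -0.0029] slide cur [  -2.2 -125.7    0.8] slide after turn [-1.800e+00 -1.257e+02 -1.000e-01]
```

View pics/w8.png

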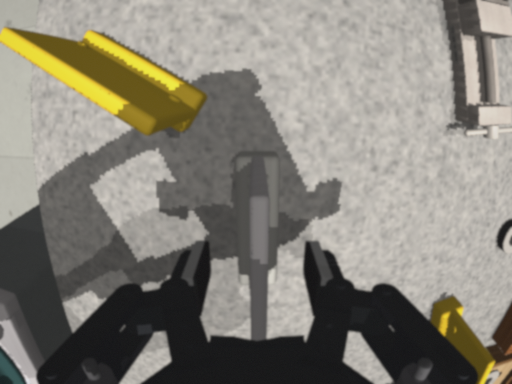

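The fingers are open and clear on both sides, at (195,250) and (318,250), with the card standing between them. I retreat up.

jog_arm(turn=[[0,0,0],[0,0,0],[0,0,0],[0,0,0],[0,0,0]], slide=[[0,-15,0],[0,-30,0],[0,-40,0],[0,-40,0],[0,-20,0]], grip=[60,60,60,60,60])

```text
time: 14.9
tool_pos: [0.4537, 0.3231, 0.2252]
tcp_rot: [-1.239, 1.132, -1.139]
wrist_force: [0.4, -0.0, 0.9]
width: 0.595
```

```bash
python3 - <<'E'
from h import *
c=eyes.read_camera("wrist");save(c,"w9.png");P=fpts(c)
b=(abs(P[...,0]-.45)<.04)&(abs(P[...,1]-.32)<.07)
for lo,hi in((.085,.11),(.012,.03)):
    q=P[b&(P[...,2]>lo)&(P[...,2]<hi)];print(len(q),cv2.minAreaRect(q[:,:2].astype(np.float32)),np.median(q[:,2]))
c=eyes.read_camera("scene");save(c,"s5.png");P=pts(c)
i=cv2.imread("pics/s5.png")[130:250,180:330];a=cv2.resize(i,(750,600),interpolation=cv2.INTER_CUBIC);cv2.imwrite("pics/s5z.png",a)
q=P[(P[...,2]>.08)&(P[...,2]<.135)&(P[...,0]<.6)&(P[...,0]>.53)&(abs(P[...,1])<.07)]
A=np.c_[q[:,0],q[:,1],np.ones(len(q))];print("plane",np.linalg.lstsq(A,q[:,2],rcond=None)[0])
print(bot.read_state()["time"],bot.read_state()["wrist_force"])
E
```

```text
862 ((0.4541367292404175, 0.3206281065940857), (0.007446233183145523, 0.09553606808185577), 5.541125297546387) 0.09594866531076204
1231 ((0.4544755816459656, 0.32134026288986206), (0.02792501077055931, 0.09492284059524536), 4.823720932006836) 0.0229116230660375
plane [-0.06782355 -0.00746143  0.14229245]
15.0 [-0.24872545 -0.10803302 -0.50892214]
```

View pics/s5z.png

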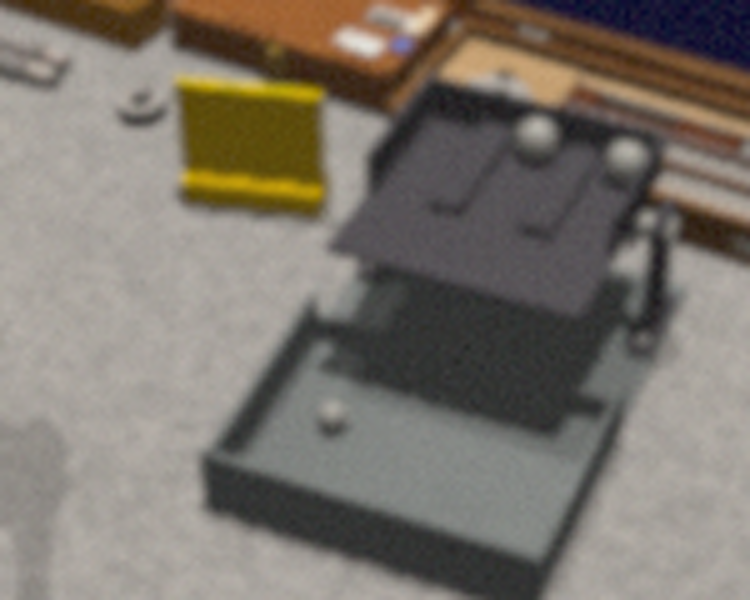

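View pics/w9.png

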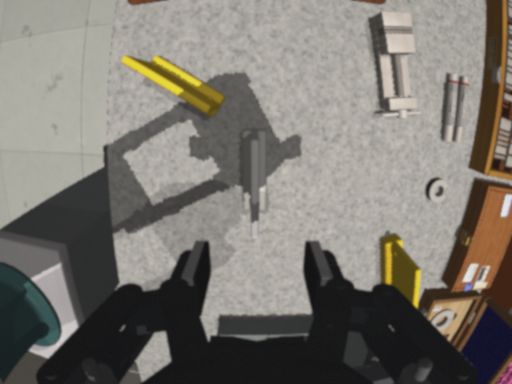

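The card stands upright at about (253,175), the large balls are in the pan, and one small ball shows in the tray at (333,415). The other may be hidden behind the front wall, so I check from the top.

```bash
python3 - <<'E'
from h import *
c=eyes.read_camera("top");save(c,"t5.png")
i=cv2.imread("pics/t5.png")[135:240,140:300];cv2.imwrite("pics/t5z.png",cv2.resize(i,(800,525),interpolation=cv2.INTER_CUBIC))
for d in nets.search_frame("small_ball_1_center",c):p=w(c,d["xyz"]);print(p.round(3),px(c,p),d["conf"])
E
```

```text
(no output)
```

View pics/t5z.png

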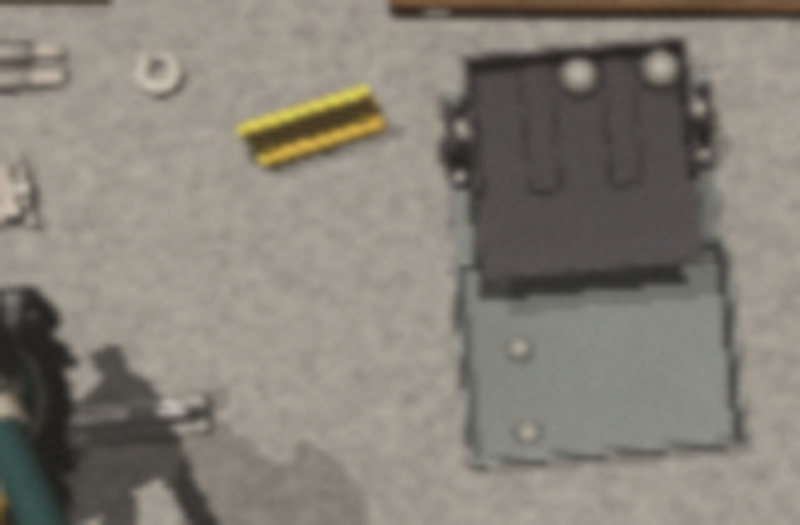

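The top view shows both small balls in the tray at (520,348) and (528,432), both large balls at the rear of the pan, and the card standing at about (150,412). I hand it in.

```bash
python3 -c "
from h import *
print(bot.finish_job())"
```

```text
the job is handed in; nothing more can be done
None
```

I did the task and handed it in at about 15 s of robot time. The hand-in gives no verdict.

**What I did:**
- I gripped the grey card, not the yellow ones, and held it upright on the apron. It stood about 24 mm to the right of the apron point, since the small balls were in the left lane.
- I pressed about 29 mm past first contact until both small balls rolled into the tray, then let the pan rise slowly under the card. The large balls rolled back to the rear.
- I set the card on the bare worktop left of the stand, opened the fingers and lifted away.

**Last checks:**
- **Small balls:** the top picture shows both in the tray, one near the front wall. The network did not find them in that picture, and the scene picture showed only one, the other probably hidden behind the front wall.
- **Large balls and pan:** both large balls lie at the rear of the pan. The pan floor slopes 0.068 to the rear, against 0.072 at the start with the same camera, so it is back at rest.
- **Card:** its top and foot outlines agree within 1 mm and its top is at 0.096 m, so it stands upright. The gripper is clear of it.
- **Not measured directly:** the pan joint angle and the contact force between card and pan. The wrist force was up to 4.5 N vertically and 3.7 N sideways at my checks during the press.

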